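Dial the camp spice shaker and set it on the plate

ROBOT

A 6-joint arm with a two-finger parallel gripper is mounted at the origin on the work surface. World frame = base frame: x ahead of the robot, y to its left, z up, the work surface at z = 0. Lengths are in m, angles in rad, forces in N, time in s.
With the tool pointing down it reaches from about 0.375 to 0.9 m from the base axis. Payload 3.1 kg.
Tool frame: the origin (TCP) lies on the centre line of the jaws, within the pads' length; the fingertips stand 8 mm ahead of it and the grasp point (between the pads) lies 11 mm behind it; z points along the fingers, y is the line along which they close (so a half turn about z gives the same grasp; the last joint's range is limited). The gripper opens to 85 mm and grips with 20 to 120 N. Pads are 22 mm wide; open, the fingers measure 114 mm over their backs; the gripper's body (76 mm by 85 mm) begins 54 mm behind the grasp point. The pads swing forward as they close: fully open they stand 13 mm farther back than shut.
Start: joints at [-1.518, 0.527, 1.433, -0, 1.181, -0.178], TCP at [0.144, -0.608, 0.239] pointing down, gripper open.
Joint ranges: [-3.08, 3.08], [-0.75, 2.2], [0.22, 2.44], [-1.43, 4.57], [0, 2.65], [-2.85, 2.85]. Speed limits (rad/s): [2.79, 2.79, 3.14, 3.14, 3.14, 3.14].

INTERFACE

Orientations are given as a unit quaternion [x, y, z, w].
In Python, from station import * gives the robot as it stands.
- The arm moves only by the tool play_rows, never from a script. Its argument "rows" is a list of rows, each a list of 3 entries, a list of its own where there are three numbers: the turn, a rotation vector about the tool's x, y, z in degrees, then the shift along the tool's x, y, z in mm, then the closure, from 0 (fully open) to 1 (shut). In form: [[[ax, ay, az], [dx, dy, dz], jaw], ...]. A call has 1 to 12 rows; each row shifts and turns the commanded pose from where the row before left it, along the tool's axes as they then stand; what a row does not reach is not made up. A row lasts 1/12 s, in which the tool goes at most 41.7 mm and 7.16 degrees, less where a joint would pass 70% of its speed; a pose out of reach is approached as far as the arm can. A call with a gripper value outside its range is refused whole. The fingers move at their own pace and stop on an object; "grip_force" is the grip in N (left out, the last holds). Time passes only in rows, so rows that do not move let the fingers close. It gives the time, the measured TCP pose, the force, the opening and the grip force at its end, in the units of the state.
- sense(): the state, without advancing time (a new reading comes with each control period).
- snapshot(name): name is "scene" or "side" or "wrist"; returns (picture, depth): 420x560x3 uint8, red, green, blue; 420x560 float32, m along the optical axis (not along the pixel's ray), 0 where there is no reading.
- get_calibration(name): a dict with "vfov" (degrees; the focal length in pixels is half the picture's height over the tangent of half this angle, whatever the lens; pixels are square), "cx", "cy" (the principal point, pixels), "xyz" and "attitude" of the camera in the world. Camera axes: x right, y down, z forward; pixel columns grow to the right and rows downward; lengths in m; the calibration is good to about 2 mm. The wrist camera is an equidistant fisheye: a pixel r from the principal point sees the ray r / f radians off the axis. A picture is of the moment at which its call begins: read the wrist's pose just before it. get_calibration takes no time and is no camera call; for the wrist camera it gives the pose at the moment of the call.
- sign_off(): hands the job in; it is judged then, once.
The state is a dict: "t": time; "q": joint angles; "qd": joint speeds; "tau": joint torques, N m; "tcp_pos": TCP position; "tool_rot": TCP orientation; "force": force on the tool from outside, world axes, zero at the start; "ft_torque": the same for the moment, N m; "finger_gap": opening from 0.0 (shut) to 1.0 (fully open); "gripper_force": force on a finger pad.
Only numpy, scipy, OpenCV 4.12 (cv2) and the standard library are available. Lean on these libraries where they do the work, as an engineer would, in place of code of your own. Each camera call takes 0.05 s, during which the arm holds its last target. There are 200 camera calls.

TASK

Get the spice shaker ready for the table. Where it stands on the bamboo board, turn its selector click by click to the third stop clockwise (seen from above) from the white shut mark - not past it and not round the other way - bearing down enough that it clicks instead of spinning on its foot, but never leaning on it hard. Then stand it gently, upright and still on that stop, in the middle of the green plate and let go, leaving the pot, stove and spoon where they are.

Things in the scene. Friction and masses are not known exactly. Their poses are not given: they have to be found in the camera images.
- shaker: Blue hard-plastic spice shaker, 70 mm across, 99 mm tall, 0.16 kg, loose on a 60 mm rubber foot (friction about 0.8): unloaded, the foot spins before the selector clicks; 8 to 20 N of load on top holds it, over 35 N is too hard. Origin: centre of underside; z up its axis; x to the white bar (shut mark) on the black collar (top at 68 mm), where orange dots mark the other stops.
- selector (a joint): Angle of the selector on the shaker, rad, growing clockwise seen from above; 0 = yellow pointer at the white shut mark. Eight stops 0.785 apart, each click takes about 0.1 N m and it is drawn to the nearest stop; it starts at the shut mark or one stop to either side. The third stop is 2.356.
- selector_fin (a point): Point on the shaker's axis inside the selector's upright grip fin, 89.5 mm above the shaker's underside. The selector is a pale disc 54 mm across, deck 80 mm above the underside; its fin is 12 mm thick (along y), 19 mm high (top at 99 mm), and runs along x from -22 to +12 mm. x points to the yellow pointer (stripe on the fin, spot near the rim); z up.
- plate: Loose green enamel plate, 190 mm across, 18 mm high; flat floor 4 mm above the underside, about 110 mm across. Origin: centre of its underside; z up. About 0.22 kg.
- board: Bamboo cutting board 600 x 1020 x 18 mm, fixed on the bench; its top is at height 0.018. Origin: centre of its underside.
- pot: Red pot with a grey clip-on lid, 135 mm across, 108 mm tall with its black lid knob. Origin: centre of its underside. To be left alone.
- stove: Backpacking stove screwed onto a white and blue gas canister, 90 mm across, 133 mm tall, its three pot supports reach 54 mm from its axis. Origin: centre of its underside. To be left alone.
- spoon: Stainless spoon 170 mm long, lying along its x axis, handle towards -x. Origin: middle of its underside. To be left alone.

How it is judged:
By the outcome, as a careful person would: the job done as asked, in the order asked, and still so for the second after the job is handed in, with the robot touching nothing.
It also fails if it takes over 72 s, if anything falls off the work surface, if the arm or the gripper's body presses on something with over 40 N, if the wrist force passes 120 N, or if a joint passes its speed limit or range.

## Working session

There is one attempt and no reset: what is moved stays moved. The work goes in short steps, Python scripts to look and compute and a tool call to move; the robot and the scene stay as the last step left them, time stands still between calls to the robot, and variables do not carry over. Pictures are saved under pics/ and viewed, at most 10 in all, crops included, and the job is handed in when it is done.

Besides the shell and the picture viewer there is one more tool, called after "Request:" by a JSON object that holds its "method" and its "body". play_rows: Moves the arm, as the interface text tells. Its arguments: {"type":"object","properties":{"rows":{"type":"array","items":{"type":"array"}},"grip_force":{"type":"number"}},"required":["rows"]}

```bash
mkdir -p pics; ls; python3 - <<'E'
from station import *
import cv2,numpy as np
s=sense();print({k:np.round(v,3) for k,v in s.items()})
for n in("scene","side","wrist"):
    c=get_calibration(n);print(n,c)
    p,d=snapshot(n);np.savez(f"pics/{n}0.npz",p=p,d=d);cv2.imwrite(f"pics/{n}0.png",p[:,:,::-1])
E
```

```text
pics
{'t': np.float64(0.0), 'q': array([-1.518,  0.528,  1.434, -0.   ,  1.181, -0.178]), 'qd': array([ 0.001,  0.001, -0.   ,  0.001,  0.   ,  0.003]), 'tau': array([-0.0000e+00, -4.4234e+01, -1.7803e+01, -0.0000e+00,  8.0000e-03,
        0.0000e+00]), 'tcp_pos': array([ 0.144, -0.608,  0.238]), 'tool_rot': array([ 0.993,  0.116,  0.   , -0.001]), 'force': array([0.5  , 0.378, 0.732]), 'ft_torque': array([0.011, 0.003, 0.018]), 'gripper_force': np.float64(0.0), 'finger_gap': np.float64(1.0)}
scene {'vfov': 50.34408335364111, 'cx': 270.21636239019733, 'cy': 207.9381000327735, 'xyz': array([1.13416036, 0.12772622, 0.87233611]), 'attitude': array([ 0.59886041,  0.7467277 , -0.22186928, -0.18584396])}
side {'vfov': 56.93440955486512, 'cx': 279.8582480402608, 'cy': 211.61097914662207, 'xyz': array([0.24729058, 0.49697425, 0.72241068]), 'attitude': array([-0.28682268,  0.88285434, -0.35299529,  0.11702688])}
wrist {'vfov': 65.70646984690485, 'cx': 284.75687018084903, 'cy': 207.75670493970028, 'xyz': array([ 0.21801253, -0.59121304,  0.37217101]), 'attitude': array([ 0.7752626 , -0.61292277, -0.09550574,  0.11904719])}
```

View pics/scene0.png

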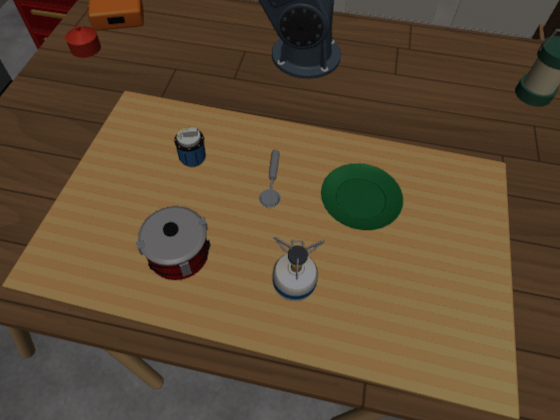

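View pics/side0.png

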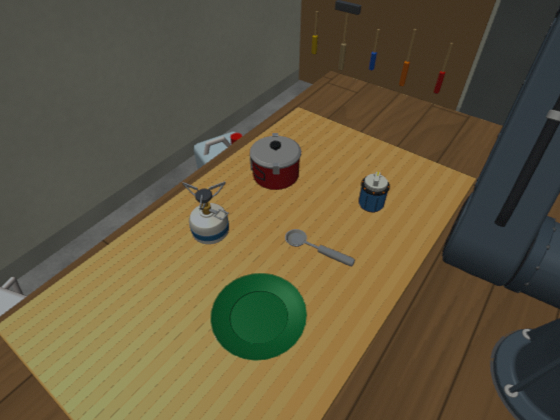

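The scene view shows the shaker at about (190,147) with its selector at (190,134), the plate at (362,196), the spoon at (272,180), the pot at (175,243) and the stove at (296,270). In the side view the shaker is at (374,190) and the plate at (259,315).

```bash
cat > h.py <<'E'
import numpy as np,cv2
from scipy.spatial.transform import Rotation as R
def ray(c,uv,fish=False):
    uv=np.atleast_2d(uv).astype(float);f=210/np.tan(np.radians(c["vfov"])/2)
    d=(uv-[c["cx"],c["cy"]])/f
    if fish:
        r=np.linalg.norm(d,axis=1,keepdims=True);v=np.hstack([d/np.maximum(r,1e-9)*np.sin(r),np.cos(r)])
    else: v=np.hstack([d,np.ones((len(d),1))])
    return R.from_quat(c["attitude"]).apply(v)
def onz(c,uv,z,fish=False):
    v=ray(c,uv,fish);return c["xyz"]+v*((z-c["xyz"][2])/v[:,2])[:,None]
def hsv(p): return cv2.cvtColor(p,cv2.COLOR_RGB2HSV)
def big(m):
    cs,_=cv2.findContours(m.astype(np.uint8),cv2.RETR_EXTERNAL,cv2.CHAIN_APPROX_NONE)
    return max(cs,key=cv2.contourArea)[:,0]
E
python3 - <<'E'
from station import *;from h import *
for n in("scene","side"):
    c=get_calibration(n);p=np.load(f"pics/{n}0.npz")["p"];h=hsv(p)
    g=big((h[...,0]>55)&(h[...,0]<85)&(h[...,1]>120)&(np.arange(560)<430)[None,:])
    w=onz(c,g,0.036)
    (x,y),r=cv2.minEnclosingCircle(w[:,:2].astype(np.float32));print(n,"plate",x,y,r)
    # selector disc: pale, near shaker
    x0,y0=((190,134) if n=="scene" else (376,181))
    m=np.zeros(h.shape[:2],bool);m[y0-16:y0+16,x0-18:x0+18]=True
    s=big(m&(h[...,2]>150)&(h[...,1]<70));w=onz(c,s,0.098);(x,y),r=cv2.minEnclosingCircle(w[:,:2].astype(np.float32));print("sel",x,y,r)
    for nm,uv,z in (("pot knob",(171,229) if n=="scene" else (275,146),.12),("stove top",(297,255) if n=="scene" else (204,195),.14),("spoon bowl",(270,199) if n=="scene" else (296,238),.02),("spoon end",(275,152) if n=="scene" else (353,262),.02)): print(nm,onz(c,uv,z)[0].round(3))
s=get_calibration("wrist");t=sense();T=R.from_quat(t["tool_rot"]);print(T.inv().apply(s["xyz"]-t["tcp_pos"]),T.as_matrix().round(3))
E
```

```text
scene plate 0.5062474012374878 0.21499702334403992 0.09289384633302689Traceback (most recent call last):
  File "<stdin>", line 10, in <module>
  File "h.py", line 15, in big
    return max(cs,key=cv2.contourArea)[:,0]
           ~~~^^^^^^^^^^^^^^^^^^^^^^^^
ValueError: max() iterable argument is empty
```

View pics/wrist0.png

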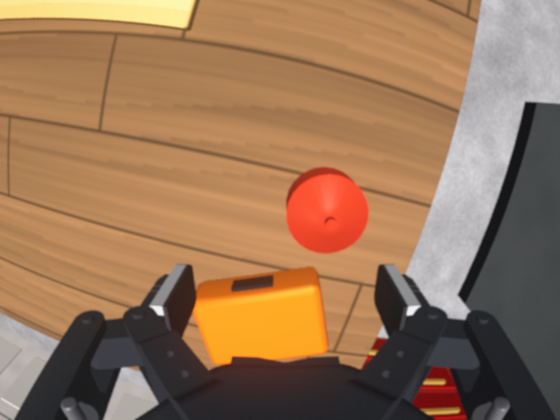

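The wrist view shows the open fingers at about (180,290) and (395,290), over a bench with other objects. The camera sits ahead of the tool.

```bash
python3 - <<'E'
from station import *;from h import *
for n in("scene","side"):
    c=get_calibration(n);p=np.load(f"pics/{n}0.npz")["p"];h=hsv(p)
    g=big((h[...,0]>55)&(h[...,0]<85)&(h[...,1]>120)&(np.arange(560)<430)[None,:])
    w=onz(c,g,0.036)
    (x,y),r=cv2.minEnclosingCircle(w[:,:2].astype(np.float32));print(n,"plate",x,y,r)
    x0,y0=((190,134) if n=="scene" else (376,181))
    m=np.zeros(h.shape[:2],bool);m[y0-16:y0+16,x0-18:x0+18]=True
    q=m&(h[...,1]<90)&(h[...,2]>120)
    v,u=np.nonzero(q);print("sel",len(u),onz(c,(u.mean(),v.mean()),.102).round(3) if len(u) else h[y0,x0])
    for nm,uv,z in (("pot knob",(171,229) if n=="scene" else (275,146),.12),("stove top",(297,255) if n=="scene" else (204,195),.14),("spoon bowl",(270,199) if n=="scene" else (296,238),.02),("spoon end",(275,152) if n=="scene" else (353,262),.02)): print(nm,onz(c,uv,z)[0].round(3))
s=get_calibration("wrist");t=sense();T=R.from_quat(t["tool_rot"]);print(T.inv().apply(s["xyz"]-t["tcp_pos"]),(T.inv()*R.from_quat(s["attitude"])).as_matrix().round(3),T.as_matrix().round(3))
E
```

```text
scene plate 0.5062474012374878 0.21499702334403992 0.09289384633302689
sel 185 [[ 0.478 -0.201  0.102]]
pot knob [ 0.734 -0.149  0.12 ]
stove top [0.747 0.102 0.14 ]
spoon bowl [0.554 0.011 0.02 ]
spoon end [ 0.411 -0.008  0.02 ]
side plate 0.5082079172134399 0.2156001478433609 0.09274217486381531
sel 236 [[ 0.473 -0.199  0.102]]
pot knob [ 0.735 -0.147  0.12 ]
stove top [0.739 0.105 0.14 ]
spoon bowl [0.563 0.004 0.02 ]
spoon end [ 0.421 -0.013  0.02 ]
[ 0.07625051  0.00086547 -0.13373416] [[ 0.001 -0.953 -0.302]
 [ 1.     0.001  0.   ]
 [ 0.    -0.302  0.953]] [[ 0.973  0.23  -0.   ]
 [ 0.23  -0.973  0.002]
 [ 0.    -0.002 -1.   ]]
```

Request:
{"method": "play_rows", "body": {"rows": [[[0,0,0],[12,-9,0],0],[[0,0,0],[25,-19,0],0],[[0,0,0],[29,-22,0],0],[[0,0,0],[29,-22,0],0],[[0,0,0],[29,-22,0],0],[[0,0,0],[29,-22,0],0],[[0,0,0],[29,-22,0],0],[[0,0,0],[29,-22,0],0],[[0,0,0],[29,-22,0],0],[[0,0,0],[29,-22,0],0],[[0,0,0],[29,-22,0],0],[[0,0,0],[29,-22,0],0]]}}

```text
t: 1.15
tcp_pos: [0.4055, -0.2889, 0.2393]
tool_rot: [0.993, 0.116, -0.0, -0.0]
force: [0.1, -0.4, 0.2]
finger_gap: 0.997
gripper_force: 0.0
```

Request:
{"method": "play_rows", "body": {"rows": [[[0,0,0],[29,-23,0],0],[[0,0,0],[29,-23,0],0],[[0,0,0],[20,-16,0],0],[[0,0,0],[12,-10,0],0],[[0,0,0],[0,0,0],0]]}}

```text
t: 1.57
tcp_pos: [0.4769, -0.1971, 0.2393]
tool_rot: [0.993, 0.118, 0.0, -0.001]
force: [-0.3, 0.3, 0.8]
finger_gap: 1.001
gripper_force: 0.0
```

```bash
cat > w.py <<'E'
from station import *;from h import *
import sys
def wr(tag):
    s=sense();c=get_calibration("wrist");p,d=snapshot("wrist");np.savez(f"pics/{tag}.npz",p=p,d=d,**{k:c[k] for k in c})
    print(s["t"],s["tcp_pos"].round(4),"yaw x",R.from_quat(s["tool_rot"]).as_matrix()[:,0].round(3),"F",s["force"].round(1),s["finger_gap"],s["q"].round(2))
    return s,c,p,d
def pix(c,X):
    v=R.from_quat(c["attitude"]).inv().apply(np.atleast_2d(X)-c["xyz"]);f=210/np.tan(np.radians(c["vfov"])/2)
    th=np.arctan2(np.linalg.norm(v[:,:2],axis=1),v[:,2]);return [c["cx"],c["cy"]]+f*(th/np.linalg.norm(v[:,:2],axis=1))[:,None]*v[:,:2]
E
python3 - <<'E'
from w import *
s,c,p,d=wr("w1")
u,v=pix(c,[.476,-.2,.1])[0].astype(int);print(u,v)
q=p[v-70:v+90,u-100:u+100];print("crop origin",u-100,v-70);cv2.imwrite("pics/w1.png",cv2.resize(q,None,fx=3.5,fy=3.5,interpolation=cv2.INTER_CUBIC)[:,:,::-1])
E
```

```text
1.5667 [ 0.4769 -0.1971  0.2393] yaw x [0.972 0.234 0.001] F [-0.3  0.3  0.8] 1.0008600310765245 [-0.61  0.38  1.7   0.    1.06  0.72]
286 198
crop origin 186 128
```

View pics/w1.png

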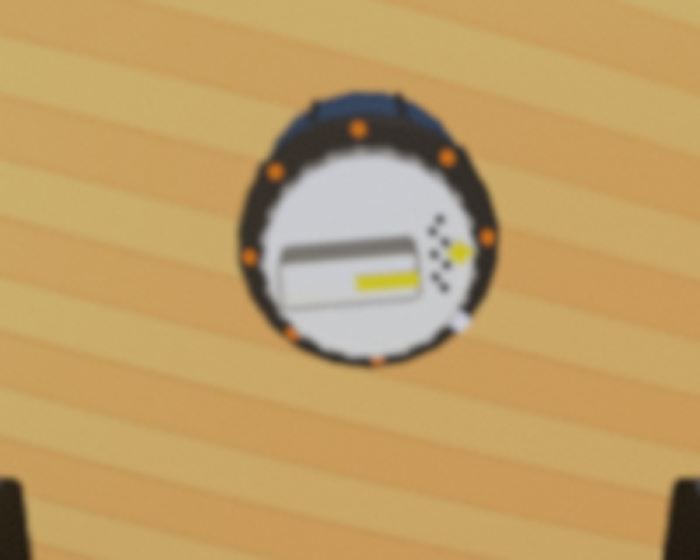

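The crop is the view from above with tool x up and tool y right. The yellow spot is at (460,252), the white mark at (460,322) and the fin runs from (280,285) to (418,270). The pointer is therefore one stop counter-clockwise of the shut mark. The goal dot is at (250,257), which is 4 clicks, or 180°, clockwise.

```bash
cat >> w.py <<'E'
def shaker(c,p,X0,zb,r=45):
    h=hsv(p);u,v=pix(c,[X0[0],X0[1],zb+.08])[0].astype(int);m=np.zeros(h.shape[:2],bool);m[max(v-r,0):v+r,max(u-r,0):u+r]=True
    yel=(h[...,0]>25)&(h[...,0]<35)&(h[...,1]>140)&m
    pale=m&(((h[...,1]<45)&(h[...,2]>120))|yel)
    g=big(cv2.morphologyEx(pale.astype(np.uint8),cv2.MORPH_OPEN,np.ones((5,5))))
    w=onz(c,g,zb+.08,True);(x,y),rad=cv2.minEnclosingCircle(w[:,:2].astype(np.float32));print("disc",x,y,rad)
    n,l,st,ce=cv2.connectedComponentsWithStats(yel.astype(np.uint8))
    for i in range(1,n):
        if st[i,4]>5:
            for z in(.08,.099):
                X=onz(c,ce[i],zb+z,True)[0];print("yel",st[i],z,X.round(4),"ang",np.degrees(np.arctan2(X[1]-y,X[0]-x)).round(1))
    wh=m&(h[...,1]<45)&(h[...,2]>120)&(l==0)
    return x,y
E
python3 - <<'E'
from w import *
z=np.load("pics/w1.npz");c={k:z[k] for k in("vfov","cx","cy","xyz","attitude")}
x,y=shaker(c,z["p"],(.476,-.2),.018)
for nm,uv,h in (("white",(460,322),.068),("goal",(250,257),.068),("fin a",(280,285),.099),("fin b",(419,278),.099)):
    X=onz(c,np.array(uv)/3.5+[186,128],.018+h,True)[0];print(nm,X.round(4),np.degrees(np.arctan2(X[1]-y,X[0]-x)).round(1))
E
```

```text
disc 0.47359973192214966 -0.2059316188097 0.029141388833522797
yel [315 198   5   4  15] 0.08 [ 0.4807 -0.2261  0.098 ] ang -70.7
yel [315 198   5   4  15] 0.099 [ 0.4855 -0.2229  0.117 ] ang -54.9
yel [289 206  16   4  46] 0.08 [ 0.4691 -0.2104  0.098 ] ang -135.2
yel [289 206  16   4  46] 0.099 [ 0.4747 -0.2084  0.117 ] ang -65.0
white [ 0.4584 -0.2338  0.086 ] -118.5
goal [ 0.463  -0.1752  0.086 ] 109.1
fin a [ 0.4674 -0.1841  0.117 ] 105.8
fin b [ 0.4768 -0.2156  0.117 ] -71.6
```

Request:
{"method": "play_rows", "body": {"rows": [[[0,0,0],[-5,7,0],0.6],[[0,0,-6.7],[0,0,0],0.6],[[0,0,-6.7],[0,0,4],0.6],[[0,0,-6.7],[0,0,4],0.6],[[0,0,-6.7],[0,0,4],0.6],[[0,0,-6.7],[0,0,4],0.6],[[0,0,-6.7],[0,0,4],0.6],[[0,0,-6.7],[0,0,4],0.6],[[0,0,-6.7],[0,0,4],0.6],[[0,0,-6.7],[0,0,4],0.6],[[0,0,-6.7],[0,0,4],0.6],[[0,0,-6.7],[0,0,4],0.6]], "grip_force": 40}}

```text
t: 2.62
tcp_pos: [0.4715, -0.2107, 0.1991]
tool_rot: [0.724, 0.689, -0.0, -0.0]
force: [1.3, -0.1, 0.1]
finger_gap: 0.402
gripper_force: 0.0
```

Request:
{"method": "play_rows", "body": {"rows": [[[0,0,-6.7],[0,0,10],0.6],[[0,0,-6.7],[0,0,10],0.6],[[0,0,-6.7],[0,0,8],0.6],[[0,0,0],[0,0,0],0.6],[[0,0,0],[0,0,0],0.6]]}}

```text
t: 3.03
tcp_pos: [0.4717, -0.2101, 0.1711]
tool_rot: [0.596, 0.803, -0.0, -0.001]
force: [0.4, -0.3, -0.1]
finger_gap: 0.398
gripper_force: 0.0
```

```bash
python3 - <<'E'
from w import *
s,c,p,d=wr("w2");t=s["tcp_pos"];print(pix(c,[.4735,-.2055,.117]))
cv2.imwrite("pics/w2.png",p[:,:,::-1])
shaker(c,p,(.4735,-.2055),.018,r=75)
E
```

```text
3.0333 [ 0.4717 -0.2101  0.1711] yaw x [-0.289  0.957  0.001] F [ 0.4 -0.3 -0.1] 0.3975695850971416 [-0.64  0.48  1.77 -0.    0.89 -0.93]
[[291.44390176 228.02152015]]
disc 0.4717203974723816 -0.20375680923461914 0.02895529940724373
yel [290 222   6  29 121] 0.08 [ 0.4783 -0.2176  0.098 ] ang -64.5
yel [290 222   6  29 121] 0.099 [ 0.4756 -0.2102  0.117 ] ang -58.9
```

View pics/w2.png

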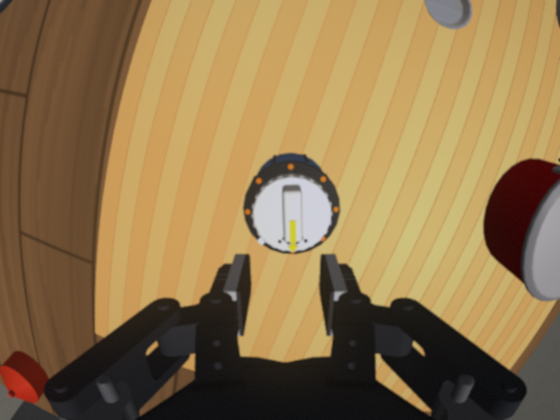

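The wrist view shows the fin vertical, from (291,190) to (293,240), aligned with the closing plane. The finger centre line is at column 285, and the white mark is at (262,241).

```bash
python3 - <<'E'
from w import *
z=np.load("pics/w2.npz");c={k:z[k] for k in("vfov","cx","cy","xyz","attitude")};p=z["p"]
T=np.array([[-.289,.957],[.957,.289]]);t=np.array([.4717,-.2101])  # rows tool x, tool y in world xy
h=hsv(p)
# fin top edges at far end, columns, and stripe
for r in (195,205,215): print(r,p[r,278:306].mean(1).astype(int))
print("col",p[180:250,291].mean(1).astype(int))
for nm,uv,zz in(("far top",(291.3,190.5),.117),("discL",(250,213),.098),("discR",(333,213),.098),("white",(262,241),.086),("dot R",(336,209),.086),("dot top",(291,167),.086),("dot L",(248,212),.086),("dotTL",(259,181),.086),("dotTR",(323,179),.086)):
    X=onz(c,uv,zz,True)[0];print(nm,X[:2].round(4),"tool",(T@(X[:2]-t)*1e3).round(1))
E
```

```text
195 [209 210 206 188 162 159 180 198 205 207 206 207 207 208 207 208 209 209
 210 209 209 206 196 187 196 207 210 210]
205 [209 209 208 196 167 156 174 196 206 207 208 208 208 209 209 209 209 209
 210 210 209 207 197 187 196 207 210 210]
215 [209 209 209 200 174 156 168 190 203 207 208 209 209 209 209 210 209 210
 210 210 209 207 198 188 195 205 209 210]
col [210 211 210 202 175 133 103  96  95  99 119 151 179 195 204 208 208 209
 209 208 208 208 209 208 209 209 209 208 209 209 208 208 209 208 209 209
 209 210 208 199 177 161 153 152 154 154 155 153 154 154 154 155 154 155
 155 155 156 156 156 157 157 154 153 156 155 153 149 147 154 165]
far top [ 0.4663 -0.1827] tool [27.8  2.8]
discL [ 0.4461 -0.2102] tool [  7.3 -24.5]
discR [ 0.4997 -0.194 ] tool [ 7.3 31.5]
white [ 0.46   -0.2328] tool [-18.3 -17.8]
dot R [ 0.5037 -0.1938] tool [ 6.4 35.4]
dot top [ 0.4642 -0.1743] tool [36.4  3.1]
dot L [ 0.4444 -0.2141] tool [  4.1 -27.3]
dotTL [ 0.4459 -0.1901] tool [ 26.6 -18.9]
dotTR [ 0.4878 -0.1759] tool [28.1 25.3]
```

Request:
{"method": "play_rows", "body": {"rows": [[[0,0,-1],[5,3,5],0.6],[[0,0,0],[0,0,15],0.6],[[0,0,0],[0,0,15],0.6],[[0,0,0],[0,0,12],0.6],[[0,0,0],[0,0,7],0.6],[[0,0,0],[0,0,3],0.6],[[0,0,0],[0,0,0],0.6],[[0,0,0],[0,0,0],0.6]]}}

```text
t: 3.75
tcp_pos: [0.4744, -0.2035, 0.1147]
tool_rot: [0.587, 0.809, 0.0, 0.0]
force: [0.4, -0.6, 0.1]
finger_gap: 0.4
gripper_force: 0.0
```

Request:
{"method": "play_rows", "body": {"rows": [[[0,0,0],[0,0,0],0.75],[[0,0,0],[0,0,0],0.85],[[0,0,0],[0,0,0],1],[[0,0,0],[0,0,0],1],[[0,0,0],[0,0,0],1],[[0,0,0],[0,0,0],1],[[0,0,0],[0,0,0],1]]}}

```text
t: 4.33
tcp_pos: [0.4745, -0.2036, 0.1151]
tool_rot: [0.587, 0.809, 0.0, 0.001]
force: [-0.2, 0.6, 5.1]
finger_gap: 0.123
gripper_force: 40.6
```

Request:
{"method": "play_rows", "body": {"rows": [[[0,0,0],[0,0,1],1],[[0,0,0],[0,0,0],1],[[0,0,0],[0,0,0],1]]}}

```text
t: 4.58
tcp_pos: [0.4746, -0.2036, 0.115]
tool_rot: [0.587, 0.809, -0.0, 0.001]
force: [-2.3, 1.2, 13.2]
finger_gap: 0.125
gripper_force: 41.5
```

Request:
{"method": "play_rows", "body": {"rows": [[[0,0,2],[0,0,0],1],[[0,0,3],[0,0,0],1],[[0,0,3],[0,0,0],1],[[0,0,3],[0,0,0],1],[[0,0,3],[0,0,0],1]]}}

```text
t: 5.0
tcp_pos: [0.4744, -0.2037, 0.115]
tool_rot: [0.682, 0.731, -0.0, 0.001]
force: [-2.5, 1.5, 13.6]
finger_gap: 0.129
gripper_force: 41.5
```

```bash
python3 - <<'E'
from w import *
s=sense();print(s["force"].round(1),s["ft_torque"].round(3),s["tcp_pos"].round(4),s["q"].round(3))
E
```

```text
[-2.5  1.5 13.6] [0.153 0.393 0.018] [ 0.4744 -0.2037  0.115 ] [-6.220e-01  5.750e-01  1.815e+00 -1.000e-03  7.500e-01 -6.910e-01]
```

```bash
python3 - <<'E'
from w import *
s,c,p,d=wr("w3");print(s["ft_torque"])
cv2.imwrite("pics/w3.png",cv2.resize(p[140:340,160:420],None,fx=3,fy=3)[:,:,::-1])
E
```

```text
5.0 [ 0.4744 -0.2037  0.115 ] yaw x [-0.069  0.998 -0.001] F [-2.5  1.5 13.6] 0.1288232761639511 [-0.62  0.57  1.82 -0.    0.75 -0.69]
[0.1528426  0.39306541 0.01789332]
```

View pics/w3.png

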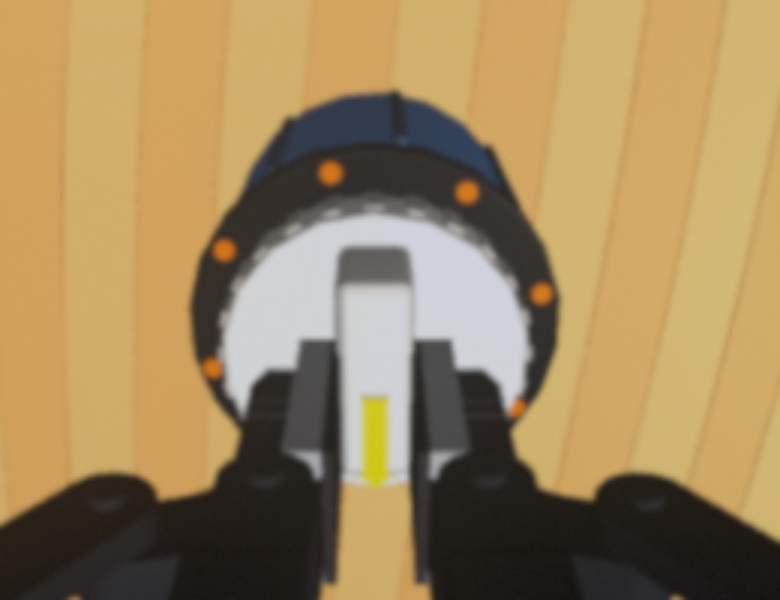

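The crop shows the fin held between the pads at (375,380). The collar dots have swung about 14° against it (the top dot is now at (330,173)), so the foot is holding. I'll carry on click by click.

Request:
{"method": "play_rows", "body": {"rows": [[[0,0,4],[0,0,0],1],[[0,0,4],[0,0,0],1],[[0,0,4],[0,0,0],1],[[0,0,4],[0,0,0],1],[[0,0,4],[0,0,0],1],[[0,0,4],[0,0,0],1],[[0,0,4],[0,0,0],1],[[0,0,3],[0,0,0],1],[[0,0,0],[0,0,0],1]]}}

```text
t: 5.8
tcp_pos: [0.474, -0.2036, 0.115]
tool_rot: [0.853, 0.523, -0.0, 0.001]
force: [-3.6, 0.8, 13.5]
finger_gap: 0.127
gripper_force: 41.6
```

Request:
{"method": "play_rows", "body": {"rows": [[[0,0,4],[0,0,0],1],[[0,0,4],[0,0,0],1],[[0,0,4],[0,0,0],1],[[0,0,4],[0,0,0],1],[[0,0,4],[0,0,0],1],[[0,0,4],[0,0,0],1],[[0,0,4],[0,0,0],1],[[0,0,4],[0,0,0],1],[[0,0,4],[0,0,0],1],[[0,0,4],[0,0,0],1],[[0,0,5],[0,0,0],1],[[0,0,0],[0,0,0],1]]}}

```text
t: 6.8
tcp_pos: [0.4737, -0.2032, 0.115]
tool_rot: [0.988, 0.156, -0.0, 0.0]
force: [-3.5, 1.8, 13.7]
finger_gap: 0.125
gripper_force: 41.7
```

Request:
{"method": "play_rows", "body": {"rows": [[[0,0,4],[0,0,0],1],[[0,0,4],[0,0,0],1],[[0,0,4],[0,0,0],1],[[0,0,4],[0,0,0],1],[[0,0,4],[0,0,0],1],[[0,0,4],[0,0,0],1],[[0,0,4],[0,0,0],1],[[0,0,4],[0,0,0],1],[[0,0,4],[0,0,0],1],[[0,0,4],[0,0,0],1],[[0,0,5],[0,0,0],1],[[0,0,0],[0,0,0],1]]}}

```text
t: 7.8
tcp_pos: [0.4737, -0.2027, 0.115]
tool_rot: [0.972, -0.234, -0.0, -0.0]
force: [-4.1, 3.1, 15.1]
finger_gap: 0.122
gripper_force: 41.7
```

```bash
python3 - <<'E'
from w import *
s,c,p,d=wr("w4");print(s["ft_torque"])
h=hsv(p);m=(h[...,0]>5)&(h[...,0]<17)&(h[...,1]>195)&(h[...,2]>150);m[:180]=0
n,l,st,ce=cv2.connectedComponentsWithStats(m.astype(np.uint8))
print([(ce[i].round(),st[i,4]) for i in range(1,n) if 6<st[i,4]<120])
E
```

```text
7.8 [ 0.4737 -0.2027  0.115 ] yaw x [ 0.89  -0.455 -0.001] F [-4.1  3.1 15.1] 0.12237092599780564 [-0.62  0.57  1.82  0.    0.75  1.42]
[0.52347414 0.49735076 0.00937981]
[(array([284., 196.]), np.int32(38)), (array([326., 212.]), np.int32(37)), (array([242., 213.]), np.int32(30)), (array([228., 251.]), np.int32(28))]
```

Request:
{"method": "play_rows", "body": {"rows": [[[0,0,4],[0,0,0],1],[[0,0,4],[0,0,0],1],[[0,0,4],[0,0,0],1],[[0,0,4],[0,0,0],1],[[0,0,4],[0,0,0],1],[[0,0,4],[0,0,0],1],[[0,0,4],[0,0,0],1],[[0,0,4],[0,0,0],1],[[0,0,4],[0,0,0],1],[[0,0,4],[0,0,0],1],[[0,0,4],[0,0,0],1],[[0,0,0],[0,0,0],1]]}}

```text
t: 8.85
tcp_pos: [0.474, -0.2025, 0.115]
tool_rot: [0.814, -0.581, -0.0, -0.001]
force: [-1.4, 3.8, 13.6]
finger_gap: 0.126
gripper_force: 41.7
```

```bash
python3 - <<'E'
from w import *
s,c,p,d=wr("w5");print(s["ft_torque"])
h=hsv(p);m=(h[...,0]>5)&(h[...,0]<17)&(h[...,1]>195)&(h[...,2]>150);m[:180]=0
n,l,st,ce=cv2.connectedComponentsWithStats(m.astype(np.uint8))
print([(ce[i].round(),st[i,4]) for i in range(1,n) if 6<st[i,4]<120])
cv2.imwrite("pics/w5.png",cv2.resize(p[140:340,160:420],None,fx=3,fy=3)[:,:,::-1])
E
```

```text
8.85 [ 0.474  -0.2025  0.115 ] yaw x [ 0.324 -0.946 -0.001] F [-1.4  3.8 13.6] 0.12642430903527135 [-0.62  0.57  1.82  0.    0.75  2.19]
[ 0.72786401  0.29329055 -0.06834631]
[(array([285., 195.]), np.int32(35)), (array([243., 212.]), np.int32(30)), (array([228., 250.]), np.int32(27)), (array([341., 251.]), np.int32(27))]
```

View pics/w5.png

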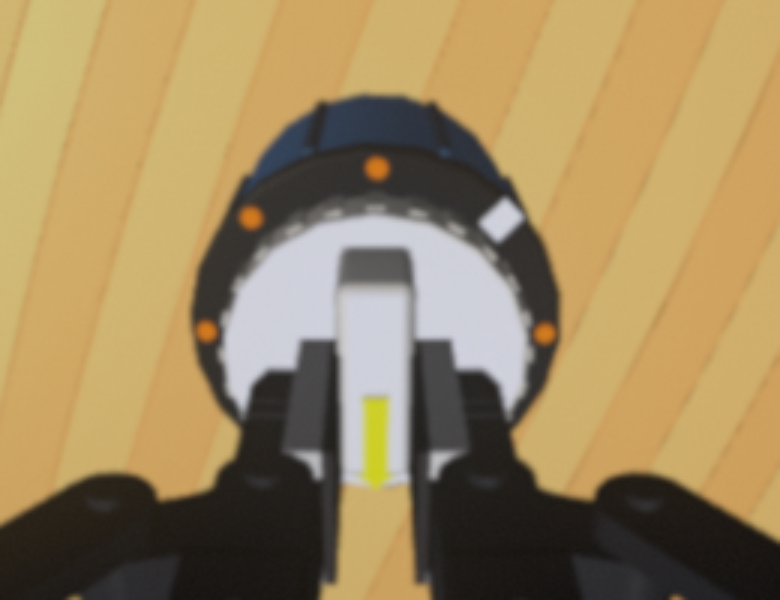

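The crop shows the white mark at (501,219), an orange dot at (545,333), and the yellow pointer at the bottom, midway between symmetric dots. That is the third stop clockwise. Next I'll lift the shaker by the fin.

Request:
{"method": "play_rows", "body": {"rows": [[[0,0,0],[0,0,-1.5],1],[[0,0,0],[0,0,-1],1],[[0,0,0],[0,0,-2],1],[[0,0,0],[0,0,-4],1],[[0,0,0],[0,0,-6],1],[[0,0,0],[0,0,-8],1],[[0,0,0],[0,0,-8],1],[[0,0,0],[0,0,-8],1],[[0,0,0],[0,0,-8],1],[[0,0,0],[0,0,-8],1],[[0,0,0],[0,0,-6],1],[[0,0,0],[0,0,-3],1]]}}

```text
t: 9.9
tcp_pos: [0.4745, -0.2036, 0.1781]
tool_rot: [0.815, -0.58, 0.001, 0.0]
force: [-0.5, -0.1, -1.3]
finger_gap: 0.118
gripper_force: 39.7
```

Request:
{"method": "play_rows", "body": {"rows": [[[0,0,-2],[0,0,0],1],[[0,0,-4],[0,0,0],1],[[0,0,-6],[0,0,0],1],[[0,0,-6],[0,0,0],1],[[0,0,-6],[0,0,0],1],[[0,0,-6],[0,0,0],1],[[0,0,-6],[0,0,0],1],[[0,0,-6],[0,0,0],1],[[0,0,-6],[0,0,0],1],[[0,0,-6],[0,0,0],1],[[0,0,-4],[0,0,0],1],[[0,0,-2],[0,0,0],1]]}}

```text
t: 10.9
tcp_pos: [0.4739, -0.2032, 0.1768]
tool_rot: [0.996, -0.094, -0.0, -0.0]
force: [0.4, 0.7, -1.2]
finger_gap: 0.124
gripper_force: 39.7
```

```bash
python3 - <<'E'
from w import *
s,c,p,d=wr("w6");T=R.from_quat(s["tool_rot"])
print("to plate, tool mm",T.inv().apply(np.array([.507,.215,s["tcp_pos"][2]])-s["tcp_pos"])*1e3)
h=hsv(p);m=(h[...,0]>5)&(h[...,0]<17)&(h[...,1]>195)&(h[...,2]>150);m[:180]=0
n,l,st,ce=cv2.connectedComponentsWithStats(m.astype(np.uint8))
print([(ce[i].round(),st[i,4]) for i in range(1,n) if 6<st[i,4]<120])
E
```

```text
10.9 [ 0.4739 -0.2032  0.1768] yaw x [ 0.982 -0.187 -0.   ] F [ 0.4  0.7 -1.2] 0.12363511064694545 [-0.62  0.47  1.77 -0.    0.9   1.14]
to plate, tool mm [-4.55065349e+01 -4.17053398e+02  1.11194835e-01]
[(array([284., 195.]), np.int32(33)), (array([243., 212.]), np.int32(32)), (array([341., 250.]), np.int32(31)), (array([228., 250.]), np.int32(28))]
```

Request:
{"method": "play_rows", "body": {"rows": [[[0,0,0],[-0.5,-4,0],1],[[0,0,0],[-1,-9,0],1],[[0,0,0],[-1.5,-14,0],1],[[0,0,0],[-2,-19,0],1],[[0,0,0],[-2.5,-23,0],1],[[0,0,0],[-2.5,-23,0],1],[[0,0,0],[-2.5,-23,0],1],[[0,0,0],[-2.5,-23,0],1],[[0,0,0],[-2.5,-23,0],1],[[0,0,0],[-2.5,-23,0],1],[[0,0,0],[-2.5,-23,0],1],[[0,0,0],[-2.5,-23,0],1]]}}

```text
t: 11.95
tcp_pos: [0.4922, 0.0298, 0.1768]
tool_rot: [0.995, -0.095, -0.0, -0.0]
force: [-0.3, 0.3, -2.5]
finger_gap: 0.124
gripper_force: 39.7
```

Request:
{"method": "play_rows", "body": {"rows": [[[0,0,0],[-2.5,-23,0],1],[[0,0,0],[-2.5,-23,0],1],[[0,0,0],[-2.5,-23,0],1],[[0,0,0],[-2.5,-23,0],1],[[0,0,0],[-2.5,-23,0],1],[[0,0,0],[-2.5,-20,0],1],[[0,0,0],[-2.5,-16,0],1],[[0,0,0],[-2,-11,0],1],[[0,0,0],[-1.5,-7,0],1],[[0,0,0],[-1,-4,0],1],[[0,0,0],[0,0,0],1],[[0,0,0],[0,0,0],1]]}}

```text
t: 12.95
tcp_pos: [0.504, 0.201, 0.1767]
tool_rot: [0.995, -0.095, -0.0, 0.0]
force: [0.1, -0.5, -2.1]
finger_gap: 0.127
gripper_force: 39.7
```

```bash
python3 - <<'E'
from w import *
s,c,p,d=wr("w7");T=R.from_quat(s["tool_rot"])
print("to plate, tool mm",T.inv().apply(np.array([.507,.215,s["tcp_pos"][2]])-s["tcp_pos"])*1e3)
p2,_=snapshot("side");cs=get_calibration("side");cv2.imwrite("pics/s7.png",np.vstack([cv2.resize(p[140:340,100:460],(720,300)),cv2.resize(p2[150:300],(720,280))])[:,:,::-1])
E
```

```text
12.95 [0.504  0.201  0.1767] yaw x [ 0.982 -0.189 -0.   ] F [ 0.1 -0.5 -2.1] 0.12661048142197806 [ 0.17  0.5   1.7  -0.    0.94  1.94]
to plate, tool mm [ 3.15968583e-01 -1.43378562e+01 -7.30495934e-03]
```

View pics/s7.png

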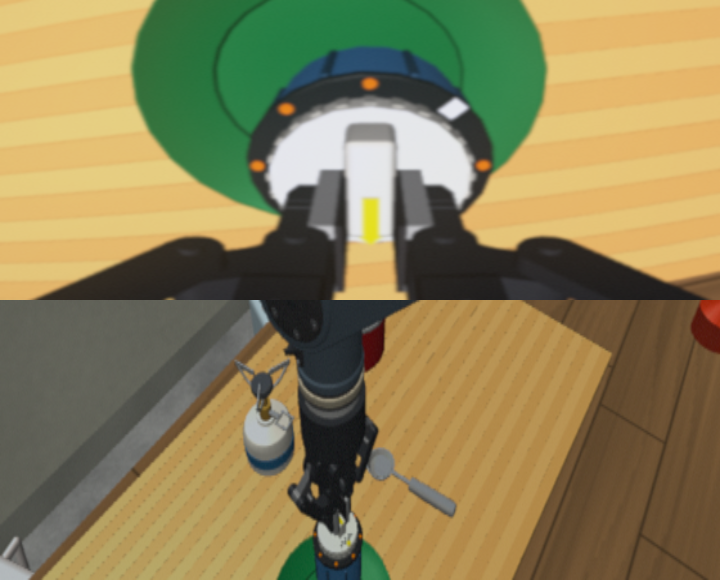

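The wrist half shows the shaker held upright on its stop over the plate, with the plate off to the left as expected. The side half shows the stove and spoon undisturbed.

```bash
python3 - <<'E'
from w import *
from scipy.optimize import least_squares
z=np.load("pics/w7.npz");c={k:z[k] for k in("vfov","cx","cy","xyz","attitude")};h=hsv(z["p"])
g=big((h[...,0]>55)&(h[...,0]<85)&(h[...,1]>120));w=onz(c,g,.036,True)[:,:2]
r=least_squares(lambda a:np.hypot(*(w-a[:2]).T)-.095,[.507,.215],loss="cauchy",f_scale=.001);print(r.x)
E
```

```text
[0.50409379 0.21457939]
```

Request:
{"method": "play_rows", "body": {"rows": [[[0,0,0],[0,-7,0],1],[[0,0,0],[0,-7,2],1],[[0,0,0],[0,0,6],1],[[0,0,0],[0,0,9],1],[[0,0,0],[0,0,9],1],[[0,0,0],[0,0,9],1],[[0,0,0],[0,0,8],1],[[0,0,0],[0,0,5],1],[[0,0,0],[0,0,3],1],[[0,0,0],[0,0,2],1],[[0,0,0],[0,0,0],1],[[0,0,0],[0,0,0],1]]}}

```text
t: 14.05
tcp_pos: [0.5072, 0.2151, 0.1239]
tool_rot: [0.995, -0.095, 0.0, -0.0]
force: [0.1, 0.5, -1.3]
finger_gap: 0.125
gripper_force: 39.7
```

Request:
{"method": "play_rows", "body": {"rows": [[[0,0,0],[0,0,0.7],1],[[0,0,0],[0,0,0.7],1],[[0,0,0],[0,0,0.7],1],[[0,0,0],[0,0,0.5],1],[[0,0,0],[0,0,0],1]]}}

```text
t: 14.47
tcp_pos: [0.5069, 0.215, 0.1212]
tool_rot: [0.995, -0.095, 0.0, -0.0]
force: [0.6, -0.1, -2.1]
finger_gap: 0.123
gripper_force: 39.7
```

Request:
{"method": "play_rows", "body": {"rows": [[[0,0,0],[0,0,0.5],1],[[0,0,0],[0,0,0.5],1],[[0,0,0],[0,0,0.5],1],[[0,0,0],[0,0,0],1],[[0,0,0],[0,0,0],1]]}}

```text
t: 14.88
tcp_pos: [0.5069, 0.215, 0.1197]
tool_rot: [0.995, -0.095, -0.0, 0.0]
force: [-0.2, -0.0, -2.1]
finger_gap: 0.121
gripper_force: 39.7
```

Request:
{"method": "play_rows", "body": {"rows": [[[0,0,0],[0,0,0.4],1],[[0,0,0],[0,0,0.3],1],[[0,0,0],[0,0,0],1],[[0,0,0],[0,0,0],1]]}}

```text
t: 15.22
tcp_pos: [0.507, 0.2151, 0.1192]
tool_rot: [0.995, -0.095, 0.0, -0.0]
force: [0.6, -0.5, -0.5]
finger_gap: 0.123
gripper_force: 39.9
```

Request:
{"method": "play_rows", "body": {"rows": [[[0,0,0],[0,0,0.3],1],[[0,0,0],[0,0,0],1],[[0,0,0],[0,0,0],1]]}}

```text
t: 15.47
tcp_pos: [0.5071, 0.2151, 0.1191]
tool_rot: [0.995, -0.095, 0.0, -0.0]
force: [-0.7, -0.1, 2.8]
finger_gap: 0.128
gripper_force: 40.3
```

Request:
{"method": "play_rows", "body": {"rows": [[[0,0,0],[0,0,0],0.86],[[0,0,0],[0,0,0],0.8],[[0,0,0],[0,0,0],0.7],[[0,0,0],[0,0,0],0.6],[[0,0,0],[0,0,0],0.6],[[0,0,0],[0,0,-3],0.6],[[0,0,0],[0,0,-6],0.6],[[0,0,0],[0,0,-12],0.6],[[0,0,0],[0,0,-18],0.6],[[0,0,0],[0,0,-18],0.6],[[0,0,0],[0,0,-18],0.6],[[0,0,0],[0,0,-18],0.6]]}}

```text
t: 16.47
tcp_pos: [0.5068, 0.215, 0.2131]
tool_rot: [0.995, -0.095, 0.0, -0.0]
force: [-0.2, 0.1, -0.3]
finger_gap: 0.399
gripper_force: 0.0
```

Request:
{"method": "play_rows", "body": {"rows": [[[0,0,0],[0,0,-18],0.6],[[0,0,0],[0,0,-12],0.6],[[0,0,0],[0,0,-6],0.6],[[0,0,0],[0,0,0],0.6],[[0,0,0],[0,0,0],0.6],[[0,0,0],[0,0,0],0.6]]}}

```text
t: 16.97
tcp_pos: [0.5062, 0.2149, 0.2469]
tool_rot: [0.995, -0.095, -0.001, 0.0]
force: [-0.2, 1.2, 0.2]
finger_gap: 0.399
gripper_force: 0.0
```

```bash
python3 - <<'E'
from w import *
s,c,p,d=wr("w8")
p2,_=snapshot("scene")
cv2.imwrite("pics/w8.png",np.hstack([cv2.resize(p[80:380,130:430],(400,400)),cv2.resize(p2[60:360,100:440],(400,353),).copy() if 0 else cv2.resize(p2[60:360,120:420],(400,400))])[:,:,::-1])
h=hsv(p);g=big((h[...,0]>55)&(h[...,0]<85)&(h[...,1]>120));w=onz(c,g,.036,True)[:,:2]
print("plate",cv2.minEnclosingCircle(w.astype(np.float32)))
shaker(c,p,(.507,.215),.022)
E
```

```text
16.9667 [0.5062 0.2149 0.2469] yaw x [ 0.982 -0.189 -0.002] F [-0.2  1.2  0.2] 0.39916361612744355 [0.2  0.42 1.61 0.   1.11 1.96]
plate ((0.507217288017273, 0.21440337598323822), 0.092325858771801)
disc 0.5099068284034729 0.21058189868927002 0.03143603354692459
yel [283 197   3  16  45] 0.08 [0.4977 0.2159 0.102 ] ang 156.6
yel [283 197   3  16  45] 0.099 [0.5034 0.2147 0.121 ] ang 147.5
yel [283 217   4   5  17] 0.08 [0.4842 0.2181 0.102 ] ang 163.7
yel [283 217   4   5  17] 0.099 [0.4908 0.2168 0.121 ] ang 161.9
```

View pics/w8.png

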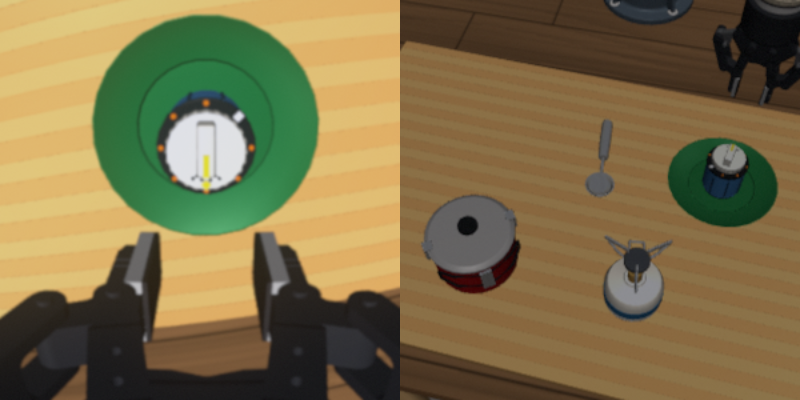

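The wrist half shows the shaker centred on the plate. Its pointer is at (206,185) against a dot and the white mark is at (240,117), so it is still on the third stop. The pot, stove and spoon are where they were, and the gripper is clear.

```bash
python3 -c "
from station import *
print(sign_off())"
```

```text
the job is handed in; nothing more can be done
None
```

The shaker's selector is on the third stop clockwise from the white shut mark. It stands upright in the middle of the green plate with the gripper clear, the pot, stove and spoon were not moved, and the job is handed in; no verdict came back.

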